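Zero-check a coating-thickness probe, then hold it on the ringed spot of a tilted panel

ROBOT

A 7-joint arm with a two-finger parallel gripper is mounted at the origin on the work surface. World frame = base frame: x ahead of the robot, y to its left, z up, the work surface at z = 0. Lengths are in m, angles in rad, forces in N, time in s.
With the tool pointing down it reaches from about 0.425 to 0.95 m from the base axis. Payload 4.7 kg.
Tool frame: the origin (TCP) lies on the centre line of the jaws, within the pads' length; the fingertips stand robot.nose_length ahead of it and the grasp point (between the pads) lies 8 mm behind it (robot.nose_length is the distance from the TCP to the fingertips, in m); z points along the fingers, x is the direction in which the jaws open and shut, and the axes are right-handed (so a half turn about z gives the same grasp; the last joint's range is limited). The gripper opens to 85 mm and grips with 20 to 120 N. Pads are 22 mm wide; open, the fingers measure 114 mm over their backs; the gripper's body (76 mm by 85 mm) begins 54 mm behind the grasp point. The pads swing forward as they close: fully open they stand 13 mm farther back than shut.
Start: joints at [-1.242, 0.469, -0.049, 1.532, 0.024, 1.141, -0.082], TCP at [0.236, 0.632, 0.242] pointing down, gripper open.
Joint ranges: [-2.59, 2.59], [-0.33, 1.99], [-1.39, 1.29], [0.1, 2.45], [-1.04, 4.18], [0.21, 1.99], [-2.66, 2.66]. Speed limits (rad/s): [2.57, 2.57, 3.14, 3.14, 3.14, 3.14, 3.14].

INTERFACE

Orientations are given as [roll, pitch, yaw] about the fixed x, y, z axes, in that order (R = Rz(yaw) Ry(pitch) Rx(roll)).
In Python, from plant import robot gives the robot as it stands. Calls block until the motion is done:
- robot.goto(position, orientation): joint-space move of the TCP to a pose.
- robot.move_straight(position, vel=0.15, attitude=None, contact_N=None): straight line of the TCP; attitude=None keeps the orientation; vel is the mean speed in m/s. With contact_N (N) it stops when the force on the tool has changed by that much, and returns True; else False.
- robot.move_joints(angles): joint-space move.
- robot.grip(opening, strength=None): opening from 0.0 (shut) to 1.0 (fully open); strength is the grip in N (None keeps the last); returns when the fingers have stopped.
- robot.sleep(seconds).
- robot.inverse_kinematics(position, orientation): joint angles nearest the present ones, or None.
- robot.sense(): the state.
- robot.grab_frame(name): name is "scene" or "top" or "wrist"; returns a dict with "image" (480x640x3 uint8, red, green, blue), "range_z" (480x640 float32, m along the optical axis (not along the pixel's ray), 0 where there is no reading), "fx", "fy", "cx", "cy" (pixels), "dist_coeffs" ([k1, k2, p1, p2, k3] as OpenCV has them; the pictures are not rectified), "R" (3x3) and "t" (3): a world point X has camera coordinates R X + t. Camera axes: x right, y down, z forward; pixel columns grow to the right and rows downward; lengths in m; the calibration is good to about 2 mm. A picture is of the moment at which its call begins.
A pose or a line that the arm cannot do raises robot.IKError and nothing moves.
- robot.close_job(): hands the job in, once; it reports no verdict.
The state is a dict: "t": time; "joint_pos": joint angles; "joint_velocities": joint speeds; "effort": joint torques, N m; "tcp_pos": TCP position; "tcp_rot": TCP orientation; "wrist_force": force on the tool from outside, world axes, zero at the start; "torque": the same for the moment, N m; "opening": opening from 0.0 (shut) to 1.0 (fully open).
Only numpy, scipy, OpenCV 4.12 (cv2) and the standard library are available. Lean on these libraries where they do the work, as an engineer would, in place of code of your own. Each camera call takes 0.05 s, during which the arm holds its last target. There are 200 camera calls.

TASK

Lift the coating-thickness probe out of its dock and check its zero: press it upright on the middle of the bare steel disc of the zero plate for about a second. Then set it square to the face of the tilted black panel, its foot inside the white ring, and press lightly (about 5 N), so that its sprung tip goes in at least half-way. Finish while still gripping it and holding it there like that for the reading; do not shift the panel, the boxes or the bottle.

Things in the scene. Friction and masses are not known exactly. Their poses are not given: they have to be found in the camera images.
- probe_grip (a point): Wireless coating-thickness probe, a round pen-like instrument standing upright in its dock, nose down. This point, the place to hold it, is on its axis in the middle of the black barrel (28 mm diameter, 37 mm below to 37 mm above this point, thin blue bands, flat top), at first 87 mm above the bench. z runs along the probe to its top end.
- probe_foot (a point): Centre of the probe's flat round foot (16 mm diameter), on its axis, 75 mm below probe_grip; z as there. Between foot and barrel is a steel nose, 18 mm diameter, 38 mm long. A sprung brass tip, 6 mm diameter, stands 6 mm out of the foot's middle when free.
- probe_tip (a joint): How far the sprung brass tip is pushed into the foot: 0 free, 0.006 m fully in (foot flat on the surface). The spring takes 1.5 N to start and 6 N fully in; beyond that the foot itself bears.
- probe: The whole probe, about 170 g, 118 mm long with its tip; origin and axes as probe_foot.
- dock: White fixed block, 74 x 74 mm and 50 mm high, on a thin grey foot 86 mm square; origin at the middle of its underside. The probe's nose (38 mm long) stands in the round 21 mm hole in its middle and the barrel's lower end rests on its top, so the probe comes straight up out of it (45 mm to be clear).
- zero_face (a point): Middle of the top face of the zero plate, a bare steel disc of 44 mm diameter in a blue plastic holder 66 mm square and 9 mm high that lies flat and loose on the bench; the disc's face is 12 mm above the bench, z up.
- zero_plate: The zero plate, 350 g; origin at the middle of its underside.
- ring (a point): Centre of the white ring (28 mm inside, 33 mm outside diameter) painted on the face of the black panel, at the face. z is square out of the face, x up the slope, y along the panel's level long side. It may lie anywhere on the panel's middle part, 45 mm or more from the edges; two small orange dots are spots already measured.
- panel: Black steel panel, 160 mm up the slope by 224 mm across, with blue corner caps 2 mm proud, on a grey tilting stand (base 130 x 262 mm, end cheeks to 84 mm high, black knobs outside them, 286 mm over all). Lower long edge towards the robot, tilt 8 to 26 degrees; its stiff hinge does not give under a light press. Origin on the hinge line, 59 mm up, 13 mm behind the face; axes as ring.
- blue_box: Blue slide box lying flat, 92 x 137 x 36 mm high, loose; origin at the middle of its underside. Leave it alone.
- black_box: Black slide box of the same size, loose. Leave it alone.
- white_bottle: White plastic jar with a red label, 44 mm diameter, 85 mm high, loose; origin at the middle of its underside. Leave it alone.
Mind the look-alikes: they are no part of the job. What is shaped like the probe but pink is not meant.

How it is judged:
On the way:
1. the zero check: the probe stands upright (within 5 degrees) on the bare steel disc, within 12 mm of its middle, tip pressed in at least 2.5 mm with 2 to 15 N (value of joint probe_tip above 0.0025 m and angle between probe_foot's own z axis and vertical below 0.09 rad and horizontal distance between probe_foot and zero_face below 0.012 m and contact force between probe and zero_plate between 2 and 15 N), for 0.3 s.
At the end, for the whole second after the job is handed in: The probe, still gripped by the fingers and at rest, presses on the panel inside the white ring: foot within 6 mm of the ring's centre along each of its axes, axis square to the face within 5 degrees, tip pushed in at least 2.5 mm, force on the panel 2 to 12 N (value of joint probe_tip above 0.0025 m and angle between the z axis of probe_foot and the z axis of ring, either way round below 0.09 rad and x of probe_foot in the frame of ring between -0.006 and 0.006 m and y of probe_foot in the frame of ring between -0.006 and 0.006 m and contact force between probe and panel between 2 and 12 N and contact force between the fingers and probe above 2 N and linear speed of probe below 0.02 m/s); the arm keeps its last pose, push and grip.
It fails at once if the probe is pressed or knocked on the panel with more than 30 N (contact force between probe and panel above 30 N).
It fails at once if a slide box or the bottle is moved by more than 15 mm (distance of any of blue_box, black_box, white_bottle from where it was at the start of the episode above 0.015 m).
It fails at once if the panel is shifted or its tilt changed by more than 8 mm at the ring (distance of ring from where it was at the start of the episode above 0.008 m).
It also fails if it takes over 48 s, if anything falls off the work surface, if the arm or the gripper's body presses on something with over 40 N, if the wrist force passes 120 N, or if a joint passes its speed limit or range.

## Working session

There is one attempt and no reset: what is moved stays moved. The work goes in short steps, each a Python script; the robot and the scene stay as the last script left them, time stands still between calls to the robot, and variables do not carry over. Pictures are saved under pics/ and viewed, about 8 in all and at most 12, crops included, and the job is handed in when it is done.

```bash
mkdir -p pics; ls; cat > h.py <<'E'
import numpy as np, cv2, pickle
from plant import robot
def cap(n):
    f=robot.grab_frame(n); f={k:(np.array(v) if not np.isscalar(v) else v) for k,v in f.items()}
    return f
def save(p,img): cv2.imwrite('pics/'+p,cv2.cvtColor(np.ascontiguousarray(img),cv2.COLOR_RGB2BGR))
def K(f): return np.array([[f['fx'],0,f['cx']],[0,f['fy'],f['cy']],[0,0,1.]])
def norm(f,uv):
    return cv2.undistortPoints(np.array(uv,float).reshape(-1,1,2),K(f),f['dist_coeffs'].astype(float)).reshape(-1,2)
def ray(f,uv):
    n=norm(f,uv); d=np.c_[n,np.ones(len(n))]@f['R']; o=-f['R'].T@f['t']; return o,d   # X=o+z*d
def onz(f,uv,z):
    o,d=ray(f,uv); return o+d*((z-o[2])/d[:,2])[:,None]
def depthpts(f,uv):
    uv=np.array(uv); o,d=ray(f,uv); z=f['range_z'][uv[:,1].astype(int),uv[:,0].astype(int)]
    return o+d*z[:,None],z
E
python3 - <<'E'
from h import *
a=cap('scene');b=cap('top');pickle.dump((a,b),open('f0.pkl','wb'))
save('scene0.png',a['image']);save('top0.png',b['image'])
for f in(a,b): print(-f['R'].T@f['t'],f['R'][2],f['fx'],f['dist_coeffs'])
print(robot.nose_length,robot.sense())
E
```

```text
pics
[ 1.19353393 -0.51261484  0.65243544] [-0.66657723  0.46586585 -0.5819311 ] 488.3990550358061 [-0.08177276  0.          0.          0.          0.        ]
[ 0.31716734 -0.05959299  1.43256631] [ 0.15975359 -0.00107991 -0.98715633] 544.4906149019672 [-0.05440061  0.          0.          0.          0.        ]
0.011 {'t': 0.1, 'joint_pos': array([-1.24188417,  0.46937984, -0.04859074,  1.53355375,  0.02410296,
        1.14100136, -0.08229435]), 'joint_velocities': array([-0.00123851, -0.00368051, -0.00033167, -0.00281116, -0.00193523,
        0.00042264, -0.00144329]), 'effort': array([ 1.86089186e-03, -5.11511528e+01, -4.61195328e-02, -2.38389301e+01,
        1.09011898e-02,  4.43545694e-03, -7.58677345e-06]), 'tcp_pos': array([0.23621781, 0.63178867, 0.24136225]), 'tcp_rot': array([3.14152767e+00, 1.75545709e-03, 1.21301580e+00]), 'wrist_force': array([-0.32359135, -0.10634277,  0.20395977]), 'torque': array([-0.02020693,  0.02431862,  0.00615365]), 'opening': 1.0008185826599278}
```

View pics/scene0.png

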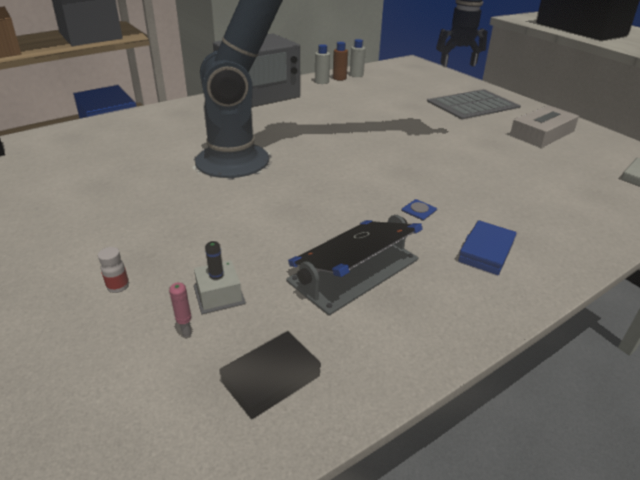

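View pics/top0.png

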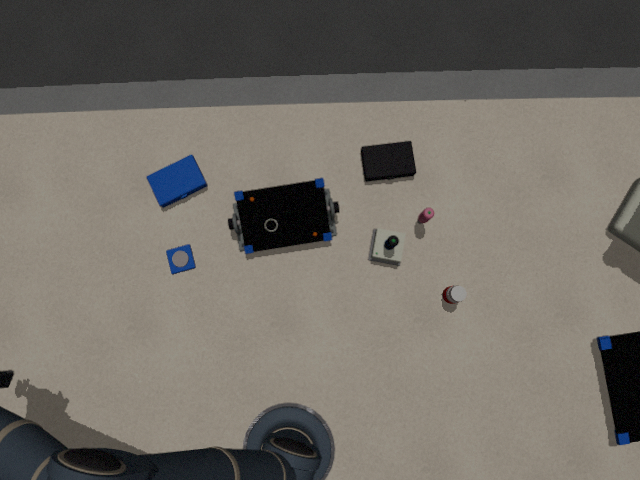

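The scene view shows the black probe in its white dock at (214,262), the pink look-alike at (180,303), the ring at (361,235) and the zero plate at (420,209). In the top view these are the probe top (391,241), dock (387,246), pink one (427,214), zero plate (180,260), ring (271,225) and bottle (454,294).

Candidates for the probe are the black pen in the dock, top (391,241), and the pink pen at (427,214). I choose the black one with blue bands, in the dock. Other black items, such as the panel at lower right, are outside the job.

```bash
python3 - <<'E'
from h import *
a,b=pickle.load(open('f0.pkl','rb'))
print('probe top',onz(b,[(392,240)],.124),onz(a,[(213,244)],.124))
print('dock',onz(b,[(386,246)],.05))
hsv=cv2.cvtColor(b['image'],cv2.COLOR_RGB2HSV)
bl=cv2.inRange(hsv,(105,130,60),(130,255,255))
for i,c in enumerate(cv2.findContours(bl,cv2.RETR_EXTERNAL,cv2.CHAIN_APPROX_NONE)[0]):
    if cv2.contourArea(c)>25: 
        m=cv2.minAreaRect(c); print(m, onz(b,[m[0]],.009).round(4))
# panel plane
R=[(x,y) for x in range(250,320,2) for y in range(195,240,2)]
P,z=depthpts(b,R); P=P[z>0]; 
for _ in range(3):
    c=P.mean(0); n=np.linalg.svd(P-c)[2][2]; n*=np.sign(n[2]); r=(P-c)@n; P=P[abs(r)<2.5*r.std()+1e-4]
print('plane',c,n,r.std(),np.degrees(np.arccos(n[2])))
o,d=ray(b,[(271,225)]); print('ring',o+d*((c-o)@n/(d@n))[:,None])
s=robot.sense()
T=cv2.resize(b['image'][200:290,340:460],None,fx=5,fy=5,interpolation=cv2.INTER_CUBIC);save('crop.png',T)
E
```

```text
probe top [[ 0.51000381 -0.26961687  0.124     ]] [[ 0.50950921 -0.27049405  0.124     ]]
dock [[ 0.50581049 -0.26524154  0.05      ]]
((623.5134887695312, 438.0810546875), (11.179131507873535, 10.850333213806152), 80.53767395019531) [[-0.003  -0.8581  0.009 ]]
((605.2479248046875, 342.3640441894531), (13.326967239379883, 10.73312759399414), 79.69515228271484) [[ 0.2404 -0.8336  0.009 ]]
((248.34616088867188, 248.73077392578125), (7.8446455001831055, 8.236878395080566), 78.69007110595703) [[0.5147 0.0923 0.009 ]]
((180.32351684570312, 258.7941589355469), (24.01102638244629, 24.496097564697266), 75.96376037597656) [[0.4931 0.2725 0.009 ]]
((327.0, 236.0), (8.0, 8.0), 90.0) [[ 0.5427 -0.1164  0.009 ]]
((238.73532104492188, 195.44119262695312), (8.973817825317383, 8.00367546081543), 75.96376037597656) [[0.6598 0.1164 0.009 ]]
((319.0769348144531, 182.88462829589844), (8.825225830078125, 8.040761947631836), 78.69007110595703) [[ 0.688  -0.1002  0.009 ]]
((176.39698791503906, 180.9014434814453), (34.80535888671875, 50.92327880859375), 64.29004669189453) [[0.7054 0.2851 0.009 ]]
plane [ 0.585104   -0.00617527  0.07075193] [-0.41608175 -0.055128    0.90765461] 0.002739922431854027 24.816778751899808
ring [[0.56654728 0.02772093 0.06430402]]
```

View pics/crop.png

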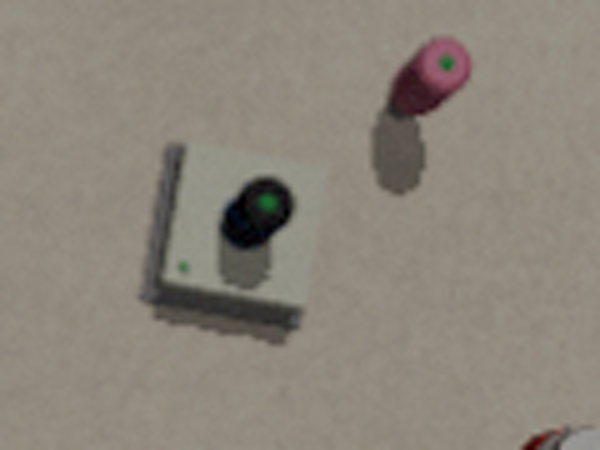

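The crop confirms the choice: a black barrel with a green LED top, at (267,202) in the crop, standing in the white dock, with the pink pen apart at (440,60). Next I look with the wrist camera over the zero plate and the panel.

```bash
python3 - <<'E'
from h import *
from scipy.spatial.transform import Rotation as Ro
for yaw in np.radians([-150,-120,-90,-60,-30,0,30,60,90,120,150]):
    q=[]
    for p in ([.51,-.27,.079],[.493,.2725,.08],[.52,.12,.36]):
        j=robot.inverse_kinematics(p,[np.pi,0,yaw]); q.append(None if j is None else j[6].round(2))
    # panel: rotate down pose so z=-n
    n=np.array([-.416,-.055,.908]); R0=Ro.from_euler('xyz',[np.pi,0,yaw]); al=Ro.from_rotvec(np.cross([0,0,1],n)/np.linalg.norm(n[:2])*np.arccos(n[2]))
    R=al*R0; j=robot.inverse_kinematics(np.array([.5665,.0277,.064])+n*.067,R.as_euler('xyz')); q.append(None if j is None else np.round(j,2))
    print(np.degrees(yaw),q)
robot.goto([.48,.12,.36],[np.pi,0,np.radians(90)])
f=cap('wrist');pickle.dump(f,open('w1.pkl','wb'));save('w1.png',f['image']);print(robot.sense()['t'],-f['R'].T@f['t'],f['R'][2])
E
```

```text
-150.0 [np.float64(-1.4), np.float64(-2.39), np.float64(-2.58), array([-0.72,  0.32,  0.72,  2.29, -0.96,  0.28, -1.81])]
-119.99999999999999 [np.float64(-1.03), np.float64(-1.87), np.float64(-2.15), array([-0.72,  0.32,  0.72,  2.29, -0.96,  0.28, -1.28])]
-90.0 [np.float64(-0.54), np.float64(-1.77), np.float64(-1.76), array([-0.64,  0.3 ,  0.62,  2.29, -0.85,  0.25, -0.86])]
-59.99999999999999 [np.float64(0.04), np.float64(-1.32), np.float64(-1.25), array([-0.66,  0.3 ,  0.64,  2.29, -0.87,  0.26, -0.32])]
-29.999999999999996 [np.float64(0.66), np.float64(-0.85), np.float64(-0.74), array([-0.63,  0.3 ,  0.6 ,  2.29, -0.84,  0.25,  0.17])]
0.0 [np.float64(1.19), np.float64(-0.38), np.float64(-0.22), array([-0.6 ,  0.29,  0.56,  2.29, -0.79,  0.24,  0.65])]
29.999999999999996 [np.float64(1.44), np.float64(0.07), np.float64(0.29), array([-0.56,  0.28,  0.52,  2.28, -0.74,  0.23,  1.13])]
59.99999999999999 [np.float64(1.87), np.float64(0.53), np.float64(0.8), array([ 0.25,  0.29, -0.43,  2.24,  0.56,  0.23,  0.39])]
90.0 [np.float64(2.43), np.float64(0.99), np.float64(1.31), array([ 0.25,  0.29, -0.43,  2.24,  0.56,  0.23,  0.92])]
119.99999999999999 [np.float64(2.11), np.float64(1.45), np.float64(1.82), array([ 0.25,  0.29, -0.43,  2.24,  0.56,  0.23,  1.44])]
150.0 [np.float64(-2.45), np.float64(1.89), np.float64(2.33), array([ 0.18,  0.28, -0.35,  2.25,  0.46,  0.22,  2.05])]
2.2333 [0.40320009 0.1193729  0.49141431] [ 3.00163056e-01  8.73758343e-04 -9.53887507e-01]
```

View pics/w1.png

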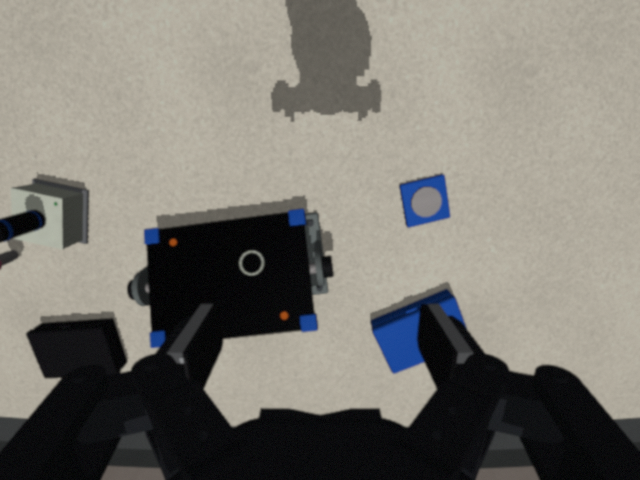

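The wrist view shows the ring at (251,263), the steel disc at (427,201), the panel caps at (152,236), (297,217), (308,322) and (157,339), and the docked probe at the left edge (20,225).

```bash
cat > m.py <<'E'
from h import *
def ringpx(f,x0,x1,y0,y1):
    hsv=cv2.cvtColor(f['image'],cv2.COLOR_RGB2HSV)[y0:y1,x0:x1]
    m=((hsv[...,2]>80)&(hsv[...,1]<90)).astype(np.uint8)
    ys,xs=np.nonzero(m); 
    if len(xs)>=5:
        (cx,cy),r=cv2.minEnclosingCircle(np.c_[xs,ys].astype(np.float32)); return (cx+x0,cy+y0),r,(xs.mean()+x0,ys.mean()+y0)
def caps(f,x0,x1,y0,y1):
    hsv=cv2.cvtColor(f['image'],cv2.COLOR_RGB2HSV)
    bl=cv2.inRange(hsv,(105,130,50),(130,255,255)); M=0*bl; M[y0:y1,x0:x1]=bl[y0:y1,x0:x1]
    return [cv2.minAreaRect(c)[0] for c in cv2.findContours(M,cv2.RETR_EXTERNAL,cv2.CHAIN_APPROX_NONE)[0] if cv2.contourArea(c)>25]
def tri(f,g,p,q):
    P=lambda f:np.c_[f['R'],f['t']]
    X=cv2.triangulatePoints(P(f),P(g),norm(f,p).T,norm(g,q).T); return (X[:3]/X[3]).T
E
python3 - <<'E'
from m import *
a,b=pickle.load(open('f0.pkl','rb')); w=pickle.load(open('w1.pkl','rb'))
rb=ringpx(b,260,282,214,236); rw=ringpx(w,232,270,244,282); print(rb,rw)
print('ring tri',tri(b,w,[rb[0]],[rw[0]]))
cb=caps(b,228,335,175,255); cw=caps(w,140,320,200,350)
print(np.round(cb),np.round(cw))
key=lambda L:sorted(L,key=lambda p:p[0])
# match by rays on z=.075
B=onz(b,cb,.075);W=onz(w,cw,.075)
from scipy.spatial.distance import cdist
j=cdist(W[:,:2],B[:,:2]).argmin(1); C=tri(b,w,[cb[k] for k in j],cw); print(C.round(4))
def fit(P):
    for _ in range(4):
        c=P.mean(0); n=np.linalg.svd(P-c)[2][2]; n*=np.sign(n[2]); r=(P-c)@n; P=P[abs(r)<2.5*r.std()+1e-4]
    return c,n,r.std()
print('caps plane',fit(C))
P,z=depthpts(w,[(x,y) for x in range(165,290,2) for y in range(230,295,2)]); c,n,s=fit(P[z>0]); print('depth',c,n,s,len(P),np.degrees(np.arccos(n[2])))
o,d=ray(w,[rw[0]]); print('ring by depth',o+d*((c-o)@n/(d@n))[:,None])
# disc
for f,(x0,x1,y0,y1) in ((b,(160,200,240,278)),(w,(395,458,170,230))):
    c=max(cv2.findContours(np.pad(cv2.inRange(cv2.cvtColor(f['image'],cv2.COLOR_RGB2HSV),(105,130,50),(130,255,255))[y0:y1,x0:x1],1),cv2.RETR_CCOMP,cv2.CHAIN_APPROX_NONE)[0],key=cv2.contourArea)
    pc=np.array(cv2.minAreaRect(c)[0])+[x0-1,y0-1]; print('plate',onz(f,[pc],.009))
print('disc',onz(w,[(427,201.5)],.012))
E
```

```text
((270.880952835083, 224.6428575515747), 6.335850238800049, (np.float64(271.43333333333334), np.float64(224.03333333333333))) ((251.3396224975586, 262.4716987609863), 12.834240913391113, (np.float64(251.1767441860465), np.float64(262.4186046511628)))
ring tri [[0.56723191 0.02771532 0.0624172 ]]
[[248. 249.]
 [327. 236.]
 [239. 196.]
 [319. 182.]] [[158. 338.]
 [308. 322.]
 [152. 236.]
 [296. 217.]]
[[ 0.6644 -0.0984  0.0982]
 [ 0.6385  0.1044  0.0952]
 [ 0.5372 -0.1153  0.0404]
 [ 0.5094  0.088   0.0426]]
caps plane (array([ 0.58740083, -0.00531975,  0.06913705]), array([-0.38957087, -0.04973316,  0.91965273]), np.float64(0.0013699515609322558))
depth [ 0.56614805 -0.00633995  0.06177248] [-0.41254575 -0.05477665  0.90928847] 0.000796907967921731 2079 24.59279211282175
ring by depth [[0.56608258 0.02763986 0.06378976]]
plate [[0.49309472 0.27249798 0.009     ]]
plate [[0.49094438 0.27127315 0.009     ]]
disc [[0.49198444 0.27340712 0.012     ]]
```

```bash
python3 - <<'E'
from h import *
yaw=np.radians(-120); ty=np.array([np.sin(yaw),-np.cos(yaw),0])
robot.grip(0.8)
robot.goto(np.array([.509,-.2705,.24])+.06*ty,[np.pi,0,yaw])
f=cap('wrist');pickle.dump(f,open('w2.pkl','wb'));save('w2.png',f['image']);print(robot.sense()['t'])
p=cv2.projectPoints(np.array([[.51,-.27,.124],[.509,-.2705,.05]]),cv2.Rodrigues(f['R'])[0],f['t'],K(f),f['dist_coeffs'])[0];print(p)
E
```

```text
4.7833
[[[317.57005426 161.17688848]]

 [[319.07331212 156.02330139]]]
```

View pics/w2.png

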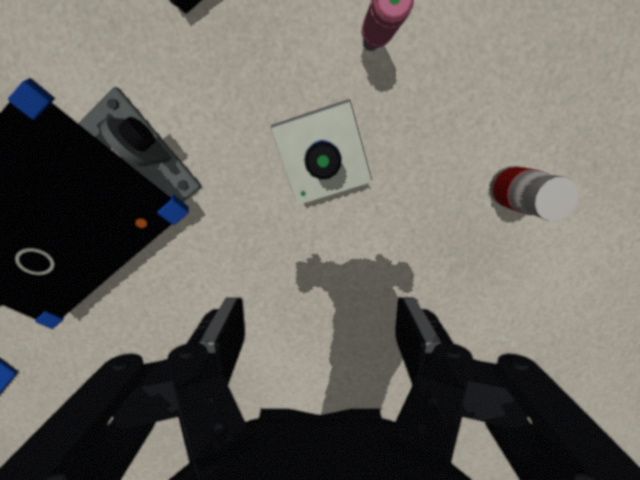

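The probe's LED is at (322.5,160.5), which matches the prediction within a few mm, and the fingers are clear of the bottle and the pink pen. Now the grasp.

```bash
python3 - <<'E'
from h import *
f=pickle.load(open('w2.pkl','rb')); p=onz(f,[(322.5,160.5)],.124)[0]; print(p)
yaw=np.radians(-120); o=[np.pi,0,yaw]
p=np.array([(p[0]+.5098)/2,(p[1]-.270)/2,0]); print(p)
robot.goto(p+[0,0,.20],o)
robot.move_straight(p+[0,0,.079],vel=.12)
robot.grip(0.0,80); s=robot.sense(); print(s['opening'],s['tcp_pos'],s['tcp_rot'],s['wrist_force'],s['t'])
robot.move_straight(p+[0,0,.19],vel=.12)
s=robot.sense(); print(s['opening'],s['tcp_pos'],s['wrist_force'],s['torque'],s['t'])
f=cap('wrist');pickle.dump(f,open('w3.pkl','wb'));g=cap('scene')
save('w3.png',np.hstack([cv2.resize(f['image'],(400,300)),cv2.resize(g['image'][150:300,130:330],(400,300))]))
E
```

```text
[ 0.50865934 -0.27328071  0.124     ]
[ 0.50922967 -0.27164036  0.        ]
0.30999300906915056 [ 0.50948581 -0.27185723  0.07961248] [-3.14080750e+00  3.85719804e-04 -2.09447103e+00] [-0.84652637  0.80401357  5.08319019] 6.7833
0.30703986943066897 [ 0.50879835 -0.2711286   0.18915383] [ 0.20569606 -0.0272933  -2.29125104] [0.0607485  0.04606344 0.05915343] 7.8583
```

View pics/w3.png

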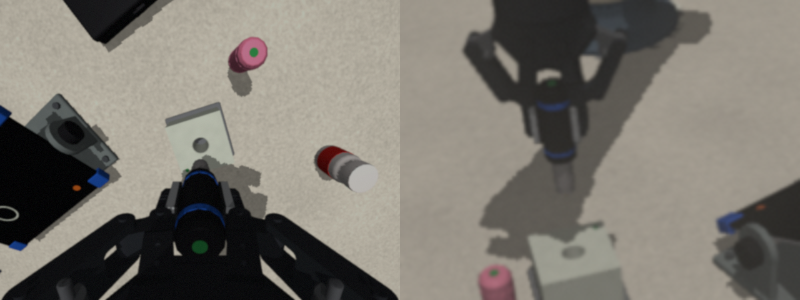

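The probe is held centrally between the pads, with the LED at (200,246) and the nose end at (200,163) in the left half. The scene half shows it hanging straight and clear of the dock. I'll check its pose in the hand numerically, then do the zero press.

```bash
python3 - <<'E'
from h import *
f=pickle.load(open('w3.pkl','rb')); hsv=cv2.cvtColor(f['image'],cv2.COLOR_RGB2HSV)
m=cv2.inRange(hsv,(45,100,40),(90,255,255)); m[:340]=0; ys,xs=np.nonzero(m); led=(xs.mean(),ys.mean()); print(led,len(xs))
t=np.array([.5088,-.2711]); X=onz(f,[led],.234)[0]
tx=np.array([np.cos(np.radians(-120)),np.sin(np.radians(-120))]); ty=np.array([tx[1],-tx[0]])
print('top off toolx,y',(X[:2]-t)@tx,(X[:2]-t)@ty)
save('nose.png',cv2.resize(f['image'][230:330,260:380],None,fx=5,fy=5))
for s in(-1,0,1):
  P=np.r_[t-.009*ty*s,.122][None]; print(cv2.projectPoints(P,cv2.Rodrigues(f['R'])[0],f['t'],K(f),f['dist_coeffs'])[0].ravel())
o=[np.pi,0,np.radians(-120)]; z=np.array([.4922,.2725,0])
robot.move_straight([.5088,-.2711,.26],vel=.2)
robot.goto(z+[0,0,.16],o)
s=robot.sense(); print(s['tcp_pos'],s['tcp_rot'],s['wrist_force'],s['t'])
E
```

```text
(np.float64(319.3627906976744), np.float64(394.81627906976746)) 430
top off toolx,y 0.0011447359319697846 -0.00024389821512638273
[317.67503358 278.65240616]
[317.65739018 265.46239633]
[317.63961884 251.91841729]
[0.49301025 0.27108485 0.16038944] [-3.14073885e+00  3.55073512e-04 -2.09686361e+00] [ 1.20257608 -0.29041032 -1.68940178] 10.45
```

View pics/nose.png

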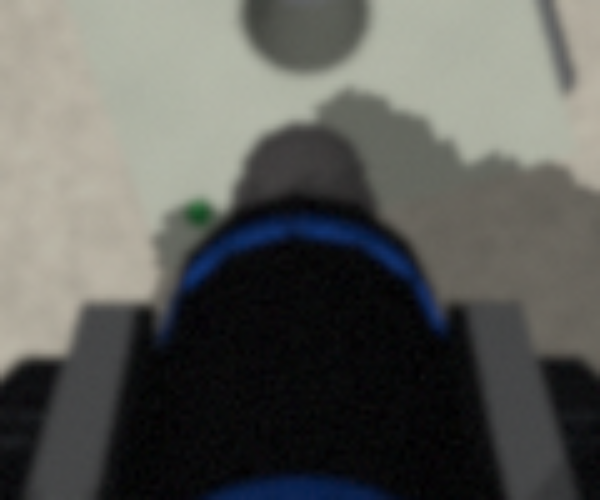

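The probe in hand is within about 1 mm and upright: the nose tip edge is at image row 255, against 253 predicted. Now the zero press.

```bash
python3 - <<'E'
from h import *
z=np.array([.4922,.2725,0])
robot.move_straight(z+[0,0,.093],vel=.08); robot.sleep(.3)
s0=robot.sense(); print(s0['tcp_pos'],s0['wrist_force'],s0['t'])
r=robot.move_straight(z+[0,0,.076],vel=.015,contact_N=4)
s=robot.sense(); print(r,s['tcp_pos'],s['wrist_force']-s0['wrist_force'],s['t'])
for i in range(3):
    robot.sleep(.3); s=robot.sense(); print(s['tcp_pos'],s['tcp_rot'],s['wrist_force']-s0['wrist_force'],s['t'])
E
```

```text
[0.49232775 0.27266594 0.09331675] [ 0.26670748  0.49669569 -2.27119039] 11.7417
True [0.49220474 0.27247852 0.08102977] [ 0.50883634 -0.08685414  4.00549333] 12.525
[0.49203896 0.27252771 0.08096427] [ 3.14140011e+00 -4.89724758e-04 -2.09426670e+00] [1.45031336 0.72129526 4.85465477] 12.825
[0.49194736 0.27254057 0.08088467] [ 3.14129951e+00 -6.23313560e-04 -2.09414745e+00] [1.18440624 0.18128744 5.62374804] 13.125
[0.49183945 0.27246891 0.0808101 ] [ 3.14115226e+00 -8.40846457e-04 -2.09420696e+00] [2.56597028 0.8980578  4.93188011] 13.425
```

```bash
python3 - <<'E'
from h import *
f=cap('wrist');g=cap('scene'); s=robot.sense(); print(s['wrist_force'],s['t'])
pickle.dump((f,g),open('z.pkl','wb'))
def pr(f,P): return cv2.projectPoints(np.array([P]),cv2.Rodrigues(f['R'])[0],f['t'],K(f),f['dist_coeffs'])[0].ravel()
u,v=pr(g,[.492,.2725,.012]).astype(int); u2,v2=pr(f,[.492,.2725,.012]).astype(int); print(u,v,u2,v2)
save('z.png',np.hstack([cv2.resize(f['image'][v2-100:v2+50,u2-100:u2+100],(400,300)),cv2.resize(g['image'][v-35:v+25,u-40:u+40],(400,300))]))
E
```

```text
[2.27822785 1.31315919 3.8789226 ] 13.525
419 206 317 264
```

View pics/z.png

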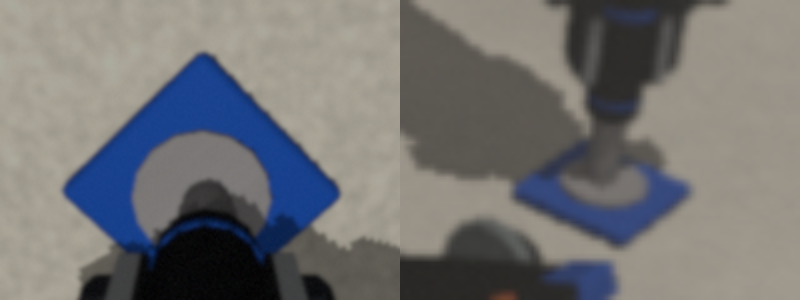

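The probe stands on the disc about 3 mm from its centre: in the left half the disc centre is near (202,195) and the nose axis is at x of about 207. Force was 4–5.6 N for over a second, so the zero check is done. On to the panel.

```bash
cat > pp.py <<'E'
from m import *
from scipy.spatial.transform import Rotation as Ro
n=np.array([-.413,-.0548,.909]); n/=np.linalg.norm(n)
ex=np.array([0,0,1])-n*n[2]; ex/=np.linalg.norm(ex); ey=np.cross(n,ex)   # up slope, along
ring=np.array([.5666,.0277,.0635])
def ori(yawdeg):
    R0=Ro.from_euler('xyz',[np.pi,0,np.radians(yawdeg)]); al=Ro.from_rotvec(np.cross([0,0,1],n)/np.linalg.norm(n[:2])*np.arccos(n[2]))
    return (al*R0).as_euler('xyz')
def tcp(h,dx=0,dy=0): return ring+ex*dx+ey*dy+n*(.067+h)
E
python3 - <<'E'
from pp import *
robot.move_straight([.4922,.2725,.27],vel=.18)
o=ori(-120)
for h in(.1,.04,.0): print(np.round(robot.inverse_kinematics(tcp(h),o),2))
robot.goto(tcp(.1),o); s=robot.sense(); print(s['tcp_pos']-tcp(.1),s['joint_pos'].round(2),s['t'])
robot.move_straight(tcp(.025),vel=.08); robot.sleep(.2)
s=robot.sense(); print(s['tcp_pos']-tcp(.025),s['wrist_force'],s['t'])
f=cap('wrist');g=cap('scene');h=cap('top');pickle.dump((f,g,h),open('p.pkl','wb'))
def pr(f,P): return cv2.projectPoints(np.array([P]),cv2.Rodrigues(f['R'])[0],f['t'],K(f),f['dist_coeffs'])[0].ravel()
u,v=pr(g,ring).astype(int);u2,v2=pr(f,ring).astype(int);print(u2,v2,u,v)
save('p.png',np.hstack([cv2.resize(f['image'][v2-90:v2+60,u2-100:u2+100],(400,300)),cv2.resize(g['image'][v-40:v+20,u-40:u+40],(400,300))]))
E
```

```text
[-1.02  0.01  0.93  2.29 -0.06  0.42 -2.13]
[-0.78  0.2   0.76  2.29 -0.57  0.31 -1.65]
[-0.54  0.28  0.5   2.28 -0.71  0.23 -1.52]
[0.00076906 0.00064583 0.00038998] [-1.02  0.01  0.93  2.29 -0.07  0.42 -2.13] 15.7417
[0.00012576 0.00023056 0.00040925] [ 0.61241179  1.1645196  -1.83357256] 17.025
318 252 361 235
```

View pics/p.png

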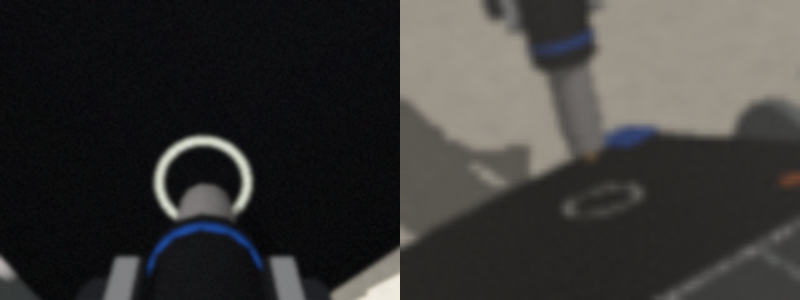

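The foot hovers 25 mm above the face. In the left half the ring is centred near (203,183) and the nose end at (206,183). I'll fit both in the wrist view and correct.

```bash
python3 - <<'E'
from pp import *
from scipy.optimize import least_squares
f,g,h=pickle.load(open('p.pkl','rb'))
def onpl(f,uv,c):
    o,d=ray(f,uv); X=o+d*((c-o)@n/(d@n))[:,None]; return np.c_[(X-ring)@ex,(X-ring)@ey]
u,v=218,162
hsv=cv2.cvtColor(f['image'],cv2.COLOR_RGB2HSV).astype(int)
sub=hsv[222:258,288:350]; m=(sub[...,2]>140)   # ring paint, crop rows 120..192
ys,xs=np.nonzero(m); Q=onpl(f,np.c_[xs+288,ys+222],ring)
c=least_squares(lambda p:np.hypot(*(Q-p[:2]).T)-p[2],[0,0,.015],loss='soft_l1',f_scale=.001).x; print('ring in wrist view x,y,r mm',c*1e3,len(Q))
# scene ring via ellipse
r=ringpx(g,345,378,226,246); print('scene ring',r[1],onpl(g,[r[0]],ring)*1e3)
r=ringpx(h,260,282,214,236); print('top',r)
# foot: nose end far edge + sides
hc=ring+n*.025
uv=lambda x,y:(218+x/2-.25,162+y/2-.25)
print('foot edge far, left, right', onpl(f,[uv(206,183),uv(180,212),uv(233,212)],hc)*1e3)
s=robot.sense(); T=Ro.from_euler('xyz',s['tcp_rot']); print('camera-side dir (tool -y) in ex,ey', -T.apply([0,1,0])@ex,-T.apply([0,1,0])@ey, 'z.n',T.apply([0,0,1])@n)
P,z=depthpts(f,[(x,y) for x in range(235,400,3) for y in range(150,225,3)]);P=P[z>0]
for _ in range(4):
    c0=P.mean(0); nn=np.linalg.svd(P-c0)[2][2]; nn*=np.sign(nn[2]); r=(P-c0)@nn; P=P[abs(r)<2.5*r.std()+1e-4]
print('plane',nn,r.std(),np.degrees(np.arccos(nn@n)),'offset at ring mm',(c0-ring)@nn/(n@nn)*1e3)
E
```

```text
ring in wrist view x,y,r mm [-0.45927784 -0.13696121 15.37200235] 319
scene ring 12.175895690917969 [[-39.7442846   24.35289699]]
top ((271.0, 223.9166669845581), 6.351499557495117, (np.float64(271.24), np.float64(221.84)))
foot edge far, left, right [[ 5.71220255 -6.18688937]
 [ 3.01916821  6.18177756]
 [-7.13173975 -7.04288145]]
camera-side dir (tool -y) in ex,ey 0.7928152974901644 -0.6094619593368771 z.n -0.9999998452284251
plane [-0.41462902 -0.05382968  0.90839702] 0.0006380661135964759 0.11392662003229492 offset at ring mm 0.4937450279464188
```

Everything agrees to about 1 mm: ring offset (-0.5,-0.1) mm, foot (-0.6,-1.3) mm, plane normal within 0.1°. I'll correct y by 1 mm and press.

```bash
python3 - <<'E'
from pp import *
D=dict(dx=0,dy=.001)
robot.move_straight(tcp(.012,**D),vel=.04,attitude=ori(-120)); robot.sleep(.4)
F=lambda:np.mean([(robot.sleep(.04),robot.sense()['wrist_force'])[1] for _ in range(8)],0)
f0=F(); s=robot.sense(); print(s['tcp_pos']-tcp(.012,**D),f0,s['t'])
r=robot.move_straight(tcp(-.001,**D),vel=.012,contact_N=4)
for i in range(2):
    s=robot.sense(); d=F()-f0; print(r,'h mm',(s['tcp_pos']-tcp(0,**D))@n*1e3,'lat',(s['tcp_pos']-tcp(0,**D))@ex*1e3,(s['tcp_pos']-tcp(0,**D))@ey*1e3,'Fn',d@n,d,'t',s['t'],s['joint_pos'].round(2))
E
```

```text
[1.74615262e-05 2.10767892e-05 1.15953715e-05] [ 0.3025936   0.0073875  -1.86509376] 18.3833
True h mm 2.700159969212072 lat -0.15532087381379325 0.0689426112890033 Fn 4.783111619996187 [0.04093199 0.33127858 5.30013105] t 19.1417 [-0.61  0.29  0.58  2.29 -0.78  0.25 -1.46]
True h mm 2.786211259657735 lat -0.43673960033352055 0.08724657984662601 Fn 4.433144400926122 [0.28352563 0.12831952 5.01314262] t 19.475 [-0.62  0.29  0.58  2.29 -0.77  0.25 -1.46]
```

```bash
python3 - <<'E'
from pp import *
f0=np.array([.303,.007,-1.865])
for i in range(3):
    d=np.mean([(robot.sleep(.05),robot.sense()['wrist_force'])[1] for _ in range(8)],0)-f0; s=robot.sense(); e=s['tcp_pos']-tcp(0,0,.001)
    print([round(1e3*e@k,2) for k in(ex,ey,n)],d@n,abs(s['joint_velocities']).max(),Ro.from_euler('xyz',s['tcp_rot']).apply([0,0,1])@n,s['t'])
f=cap('wrist');g=cap('scene')
save('p2.png',np.hstack([cv2.resize(f['image'][162:312,218:418],(400,300)),cv2.resize(g['image'][195:255,321:401],(400,300))]))
E
```

```text
[np.float64(-1.37), np.float64(0.14), np.float64(2.61)] 4.709480911684161 0.002275818330494919 -0.9999971999489508 20.2083
[np.float64(-1.38), np.float64(0.2), np.float64(2.6)] 4.56162533562483 0.0016263024237199793 -0.9999970631104688 20.6083
[np.float64(-1.36), np.float64(0.2), np.float64(2.61)] 4.885778632171355 0.0013343871546810887 -0.9999971140191894 21.0083
```

View pics/p2.png

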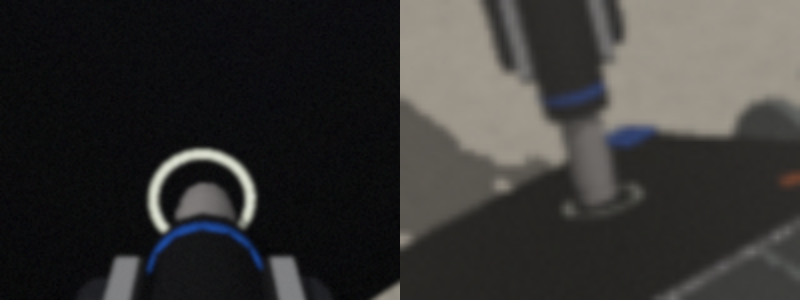

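The picture shows the foot inside the ring, about 1–2 mm off its centre: in the left half the ring centre is at x=202 and the nose at x=206. The force is steady at about 4.7 N, so I'm handing in.

```bash
python3 - <<'E'
from plant import robot
robot.close_job(); print(robot.sense()['t'])
E
```

```text
the job is handed in; nothing more can be done
the job is handed in; nothing more can be done
```

I handed the job in at about 21 s, with the probe still gripped and pressed on the black panel inside the white ring. No verdict is reported.

- **Zero check:** I lifted the black probe from its dock and pressed it upright on the steel disc for about 1 s. The force was about 4–5.6 N and the foot was about 3 mm from the disc's middle. From the tool height, the tip was about 4 mm in.
- **On the panel:** The last readings gave a steady press of about 4.6–4.9 N, which puts the tip roughly 4 mm in by the spring figures. The tool axis is within 0.2° of the fitted panel normal, and the joints were practically still.
- **Disagreement:** The tool crept about 1.4 mm down the slope after contact, then settled. The last picture shows the foot about 1–2 mm off the ring's centre, inside the 6 mm limit, so I left it.
- **Not measured directly:** The tip travel comes from the force and tool height. I did not measure the panel, boxes or bottle again at the end, but planned moves kept clear of the boxes and bottle.

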